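Stack the spares jars, heavier one below

ROBOT

A 6-joint arm with a two-finger parallel gripper is mounted at the origin on the work surface. World frame = base frame: x ahead of the robot, y to its left, z up, the work surface at z = 0. Lengths are in m, angles in rad, forces in N, time in s.
With the tool pointing down it reaches from about 0.3 to 0.875 m from the base axis. Payload 6.4 kg.
Tool frame: the origin (TCP) lies where the fingers leave the gripper's body, on its centre line; the fingertips stand 73 mm ahead of it and the grasp point (between the pads) lies 54 mm ahead of it (ctrl.pinch_z is the distance from the TCP to the grasp point, in m); z points along the fingers, y is the direction in which the jaws open and shut (so a half turn about z gives the same grasp; the last joint's range is limited). The gripper opens to 85 mm and grips with 20 to 120 N. Pads are 22 mm wide; open, the fingers measure 114 mm over their backs; the gripper's body (76 mm by 85 mm) begins 54 mm behind the grasp point. The pads swing forward as they close: fully open they stand 13 mm farther back than shut.
Start: joints at [-1.376, 0.181, 1.607, -0, 1.354, -0.206], TCP at [0.224, -0.529, 0.304] pointing down, gripper open.
Joint ranges: [-2.99, 2.99], [-0.89, 2.07], [0.3, 2.58], [-1.14, 4.28], [0, 2.63], [-3.12, 3.12]. Speed limits (rad/s): [2.57, 2.57, 3.01, 3.14, 3.14, 3.14].

INTERFACE

Orientations are given as a unit quaternion [w, x, y, z].
In Python, from bench import ctrl, camera, camera_model gives the robot as it stands.
- The arm moves only by the tool arm_command, never from a script. Its argument "series" is a list of rows, each a list of 7 numbers: the shift along the tool's x, y, z in m, then the turn, a rotation vector about the tool's x, y, z in degrees, then the finger opening in m, from 0 to 0.0854. In form: [[tx, ty, tz, rx, ry, rz, gripper], ...]. A call has exactly 5 rows; each row is the pose to reach, as a shift and turn from the pose commanded when the call began, along the tool's axes at that moment; what a row does not reach only later rows make up. A row lasts 1/10 s, in which the tool goes at most 50 mm and 8.59 degrees, less where a joint would pass 70% of its speed; a pose out of reach is approached as far as the arm can. A call with a gripper value outside its range is refused whole. The fingers move at their own pace and stop on an object; the grip force is fixed at half the most. Time passes only in rows, so rows that repeat a pose let the fingers close, or fill a call up. It gives the time, the measured TCP pose, the force and the opening at its end, in the units of the state.
- ctrl.get_obs(): the state, without advancing time (a new reading comes with each control period).
- camera(name): name is "side" or "top"; returns (picture, depth): 480x640x3 uint8, red, green, blue; 480x640 float32, m along the optical axis (not along the pixel's ray), 0 where there is no reading.
- camera_model(name): a dict with "K" (3x3 intrinsics, pixels), "position" and "attitude" of the camera in the world. Camera axes: x right, y down, z forward; pixel columns grow to the right and rows downward; lengths in m; the calibration is good to about 2 mm. A picture is of the moment at which its call begins. camera_model takes no time and is no camera call.
- ctrl.hand_in(): hands the job in, once; it reports no verdict.
The state is a dict: "time_s": time; "q": joint angles; "dq": joint speeds; "joint_efforts": joint torques, N m; "eef_pos": TCP position; "eef_rot": TCP orientation; "wrist_force": force on the tool from outside, world axes, zero at the start; "torque": the same for the moment, N m; "opening": opening from 0.0 (shut) to 1.0 (fully open).
Only numpy, scipy, OpenCV 4.12 (cv2) and the standard library are available. Lean on these libraries where they do the work, as an engineer would, in place of code of your own. Each camera call takes 0.05 s, during which the arm holds its last target. There are 200 camera calls.

TASK

Two yellow jars with red caps look exactly alike, but one is packed with steel spares and the other is nearly empty, so only lifting them tells which is heavier. Stand the heavier jar alone in the round well of the blue caddy first, then stand the lighter one squarely on top of it, both upright and let go.

Things in the scene. Friction and masses are not known exactly. Their poses are not given: they have to be found in the camera images.
- jar_1: One of two look-alike closed opaque yellow jars with red cap and pale band: an upright cylinder, 60 mm diameter, 80 mm high (cap 60 to 80 mm, equally wide, flat top). Origin: centre of its underside, z up its axis; starts upright on the bench (z = 0). Each weighs 0.1 to 0.8 kg; they differ by 0.3 kg or more and either may be the heavier. Rigid; grip it about 50 mm above its underside.
- jar_2: The other yellow jar with red cap, same shape, size and looks as jar_1 (60 mm diameter, 80 mm high, origin at the centre of its underside, z up its axis, upright on the bench at the start); only the weight differs.
- caddy: Blue caddy base fixed to the bench: block 130 x 130 mm (144 mm over two low white side grips), 24 mm high, with one round well 80 mm in diameter in its middle, 14 mm deep; the well's flat white floor is 10 mm above the bench. Origin: centre of its underside, on the bench under the well's centre, z up. A jar standing in the well has its cap top 90 mm above the bench.
There are look-alikes about, which are no part of the job. There is more than one size of the caddy; the one meant has the size given above.

How it is judged:
By the outcome, as a careful person would: the job done as asked, in the order asked, and still so for the second after the job is handed in, with the robot touching nothing.
It also fails if it takes over 72 s, if anything falls off the work surface, if the arm or the gripper's body presses on something with over 40 N, if the wrist force passes 120 N, or if a joint passes its speed limit or range.

## Working session

There is one attempt and no reset: what is moved stays moved. The work goes in short steps, Python scripts to look and compute and a tool call to move; the robot and the scene stay as the last step left them, time stands still between calls to the robot, and variables do not carry over. Pictures are saved under pics/ and viewed, about 8 in all and at most 12, crops included, and the job is handed in when it is done.

Besides the shell and the picture viewer there is one more tool, called after "Request:" in YAML: its name, and indented under it one key for each argument. arm_command: Moves the arm, as the interface text tells. Its arguments: {"type":"object","properties":{"series":{"type":"array","items":{"type":"array","items":{"type":"number"}}}},"required":["series"]}

```bash
ls; mkdir -p pics
cat > h.py <<'E'
import numpy as np, cv2, json
from bench import ctrl, camera, camera_model
from scipy.spatial.transform import Rotation as R
def Rm(a):
    a=np.array(a,float)
    return a if a.shape==(3,3) else R.from_quat(a,scalar_first=True).as_matrix()
def cloud(name):
    p,d=camera(name); m=camera_model(name); K=np.array(m["K"])
    v,u=np.mgrid[:480,:640]
    c=np.dstack([(u-K[0,2])/K[0,0]*d,(v-K[1,2])/K[1,1]*d,d])
    w=c@Rm(m["attitude"]).T+np.array(m["position"]); w[d==0]=np.nan
    return p,w
def save(f,p): cv2.imwrite(f,cv2.cvtColor(p,cv2.COLOR_RGB2BGR))
E
python3 - <<'E'
from h import *
print(ctrl.get_obs(), ctrl.pinch_z)
for n in("top","side"):
    p,w=cloud(n); save(f"pics/{n}0.png",p); np.savez(f"{n}0.npz",p=p,w=w); print(camera_model(n))
E
```

```text
pics
{'time_s': 0.0, 'q': array([-1.37632827e+00,  1.81542011e-01,  1.60798484e+00, -3.60761866e-05,
        1.35381479e+00, -2.06304942e-01]), 'dq': array([ 6.84056349e-05,  9.65146719e-04,  1.45620963e-06, -1.21725076e-03,
        4.51958850e-05,  1.39662933e-03]), 'joint_efforts': array([-1.94335407e-03, -4.44874084e+01, -3.51339304e+01, -5.39960238e-04,
        9.21019411e-03,  1.84201940e-05]), 'eef_pos': array([ 0.22424667, -0.52901041,  0.3029947 ]), 'eef_rot': array([-8.74586959e-04,  9.79988568e-01,  1.99051857e-01, -1.24357855e-05]), 'wrist_force': array([ 0.3545641 , -0.30506788,  0.19929188]), 'torque': array([-0.014634  , -0.00662029, -0.04241891]), 'opening': 0.9995064337302728} 0.0539
{'K': array([[503.46749528,   0.        , 319.97091192],
       [  0.        , 503.46749528, 242.06219631],
       [  0.        ,   0.        ,   1.        ]]), 'position': array([0.30145083, 0.03314911, 0.9999281 ]), 'attitude': array([-0.04712253,  0.71265959, -0.6982238 ,  0.04877812])}
{'K': array([[452.36663887,   0.        , 323.46376646],
       [  0.        , 452.36663887, 239.60257609],
       [  0.        ,   0.        ,   1.        ]]), 'position': array([-0.08965416, -0.67319582,  0.55429777]), 'attitude': array([-0.46983625,  0.82828755, -0.26472514,  0.15203363])}
```

View pics/top0.png

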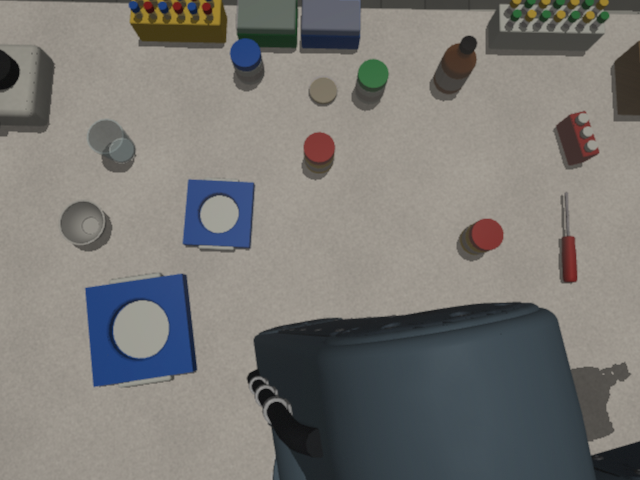

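View pics/side0.png

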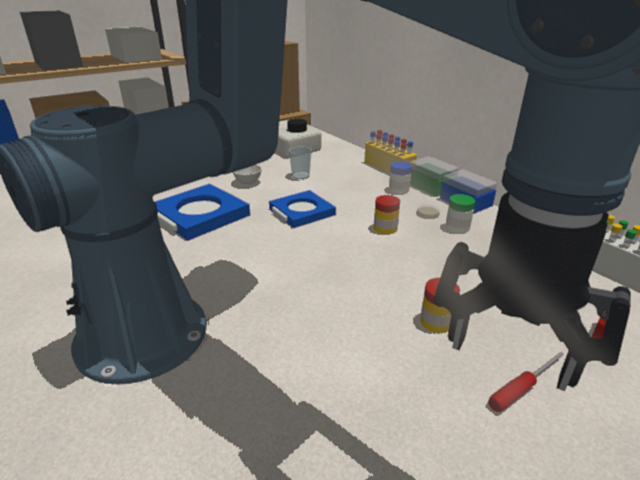

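Top view: the red caps are at about (319,149) and (486,235). The small blue caddy is at (219,214), about 66 px or 128 mm, and the big one is at (141,330). Side view: both red-capped items have yellow bodies and pale bands, and the gripper is well above the nearer one. Next I'll measure them.

Run:
```python
from h import *
d=np.load("top0.npz");p=d['p'].astype(int);w=d['w']
v,u=np.mgrid[:480,:640]
def fit(m,name):
    P=w[m]; P=P[~np.isnan(P[:,0])]
    r=cv2.minAreaRect((P[:,:2]*1000).astype(np.float32)); c=cv2.minEnclosingCircle((P[:,:2]*1000).astype(np.float32))
    print(name,len(P),"med",np.nanmedian(P,0).round(4),"mean",P.mean(0).round(4),"rect",np.round(r[0],1),np.round(r[1],1),round(r[2],1),"circ",np.round(c[0],1),round(c[1],1))
red=(p[...,0]>1.8*p[...,1])&(p[...,0]>90)
for n,(a,b) in dict(A=(319,149),B=(486,235)).items():
    fit(red&(np.hypot(u-a,v-b)<30)&(w[...,2]>.07),n)
blue=(p[...,2]>1.5*p[...,0])&(p[...,2]>60)
fit(blue&(np.abs(u-219)<45)&(np.abs(v-214)<45)&(w[...,2]>.018),"caddyS")
fit((p.min(2)>130)&(np.hypot(u-219,v-214)<26)&(w[...,2]<.018),"wellS")
fit(blue&(np.abs(u-141)<65)&(np.abs(v-330)<65)&(w[...,2]>.01),"caddyL")
for n,(a,b) in dict(brown=(460,60),glass=(110,140),bowl=(83,223),green=(372,75)).items(): print(n,w[b,a])
o=ctrl.get_obs(); print(Rm(o['eef_rot']).round(3))
```

```text
A 702 med [0.6089 0.0381 0.0794] mean [0.6087 0.0383 0.0793] rect [609.   38.6] [57.1 55.3] 3.1 circ [609.3  38.5] 29.7
B 759 med [ 0.4486 -0.2765  0.0793] mean [ 0.4486 -0.2765  0.0793] rect [ 448.7 -276.4] [56.5 57.1] 5.9 circ [ 448.9 -276.5] 29.3
caddyS 2967 med [0.4894 0.2346 0.0234] mean [0.4887 0.2345 0.0233] rect [489.2 234.6] [129.  131.2] 88.1 circ [488.2 234. ] 90.5
wellS 1073 med [0.4891 0.2352 0.0101] mean [0.4893 0.2352 0.01  ] rect [489.4 235.1] [74.  73.1] 4.2 circ [489.9 235.7] 38.0
caddyL 7196 med [0.2571 0.3749 0.0338] mean [0.2594 0.3721 0.0333] rect [261.4 373.1] [187.9 186.5] 9.6 circ [260.5 372.3] 129.9
brown [ 0.77155973 -0.22264101  0.11384755]
glass [0.636449   0.46266136 0.01354805]
bowl [0.46610271 0.50738174 0.004462  ]
green [ 0.75483881 -0.06164908  0.0802269 ]
[[ 0.921  0.39  -0.   ]
 [ 0.39  -0.921  0.002]
 [ 0.    -0.002 -1.   ]]
```

Request:
arm_command:
  series:
    - [0.02,-0.0095,0,0,0,0,0.0854]
    - [0.055,-0.026,0,0,0,0,0.0854]
    - [0.095,-0.045,0,0,0,0,0.0854]
    - [0.135,-0.064,0,0,0,0,0.0854]
    - [0.175,-0.083,0,0,0,0,0.0854]

```text
time_s: 0.6
eef_pos: [0.3538, -0.3832, 0.3035]
eef_rot: [-0.0, 0.98, 0.199, -0.0]
wrist_force: [-0.0, 0.0, -0.2]
opening: 1.0
```

Request:
arm_command:
  series:
    - [0.04,-0.019,0.01,0,0,0,0.0854]
    - [0.075,-0.036,0.03,0,0,0,0.0854]
    - [0.105,-0.05,0.05,0,0,0,0.0854]
    - [0.13,-0.062,0.06,0,0,0,0.0854]
    - [0.13,-0.062,0.06,0,0,0,0.0854]

```text
time_s: 1.1
eef_pos: [0.4493, -0.2735, 0.2415]
eef_rot: [-0.002, 0.98, 0.201, -0.001]
wrist_force: [-1.0, 0.1, 0.3]
opening: 0.998
```

Request:
arm_command:
  series:
    - [0,0,0,0,0,0,0.0854]
    - [0,0,0.02,0,0,0,0.0854]
    - [0,0,0.05,0,0,0,0.0854]
    - [0,0,0.08,0,0,0,0.0854]
    - [0,0,0.1,0,0,0,0.0854]

```text
time_s: 1.6
eef_pos: [0.4475, -0.2779, 0.1426]
eef_rot: [-0.0, 0.98, 0.198, -0.0]
wrist_force: [0.2, 0.0, -0.3]
opening: 1.001
```

Request:
arm_command:
  series:
    - [0,0,0.02,0,0,0,0.0854]
    - [0,0,0.035,0,0,0,0.0854]
    - [0,0,0.04,0,0,0,0.0854]
    - [0,0,0.04,0,0,0,0.0854]
    - [0,0,0.04,0,0,0,0.0854]

```text
time_s: 2.1
eef_pos: [0.4489, -0.2779, 0.1049]
eef_rot: [0.001, 0.98, 0.199, 0.0]
wrist_force: [-0.6, 0.7, 0.4]
opening: 1.001
```

Request:
arm_command:
  series:
    - [0,0,0,0,0,0,0.07]
    - [0,0,0,0,0,0,0.062]
    - [0,0,0,0,0,0,0.05]
    - [0,0,0,0,0,0,0.05]
    - [0,0,0,0,0,0,0.05]

```text
time_s: 2.6
eef_pos: [0.4493, -0.2776, 0.1054]
eef_rot: [0.001, 0.98, 0.199, 0.001]
wrist_force: [-1.8, 0.8, 7.3]
opening: 0.695
```

Request:
arm_command:
  series:
    - [0,0,0,0,0,0,0.05]
    - [0,0,0,0,0,0,0.05]
    - [0,0,0,0,0,0,0.05]
    - [0,0,0,0,0,0,0.05]
    - [0,0,0,0,0,0,0.05]

```text
time_s: 3.1
eef_pos: [0.4493, -0.2776, 0.1054]
eef_rot: [0.001, 0.98, 0.199, 0.001]
wrist_force: [-1.8, 0.4, 6.3]
opening: 0.695
```

Request:
arm_command:
  series:
    - [0,0,-0.005,0,0,0,0.05]
    - [0,0,-0.02,0,0,0,0.05]
    - [0,0,-0.04,0,0,0,0.05]
    - [0,0,-0.055,0,0,0,0.05]
    - [0,0,-0.06,0,0,0,0.05]

```text
time_s: 3.6
eef_pos: [0.4493, -0.2774, 0.1657]
eef_rot: [0.001, 0.98, 0.199, 0.001]
wrist_force: [-0.3, -0.6, -1.8]
opening: 0.693
```

Request:
arm_command:
  series:
    - [0,0,0,0,0,0,0.05]
    - [0,0,0,0,0,0,0.05]
    - [0,0,0,0,0,0,0.05]
    - [0,0,0,0,0,0,0.05]
    - [0,0,0,0,0,0,0.05]

```text
time_s: 4.1
eef_pos: [0.4484, -0.2767, 0.1633]
eef_rot: [-0.0, 0.98, 0.199, -0.0]
wrist_force: [-0.2, 0.3, -1.2]
opening: 0.691
```

Request:
arm_command:
  series:
    - [0,0,0,0,0,0,0.05]
    - [0,0,0,0,0,0,0.05]
    - [0,0,0,0,0,0,0.05]
    - [0,0,0,0,0,0,0.05]
    - [0,0,0,0,0,0,0.05]

```text
time_s: 4.6
eef_pos: [0.4486, -0.2769, 0.1639]
eef_rot: [0.0, 0.98, 0.199, 0.0]
wrist_force: [-0.2, 0.4, -1.9]
opening: 0.693
```

Run:
```python
from h import *
f=[]
for i in range(6):
    p,w=cloud("side"); o=ctrl.get_obs(); f.append(np.r_[o['wrist_force'],o['joint_efforts'][1:3]])
print(np.mean(f,0),np.std(f,0)); save("pics/side1.png",p[150:450,250:640])
```

```text
[ 1.94654213e-01  1.90948606e-02 -1.85290817e+00 -4.30767590e+01
 -3.01164496e+01] [0.14896312 0.19973721 0.64499946 0.00487311 0.00083038]
```

View pics/side1.png

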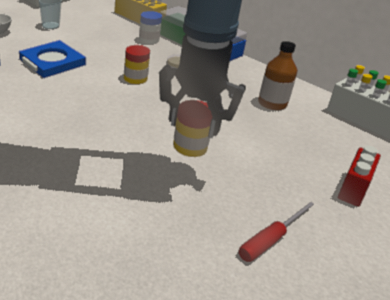

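The crop shows the jar clear of the bench at crop (192,128), held in the fingers. It pulls about 1.85 N, or 0.19 kg, which is under 0.4 kg, so jar B is the lighter one. I'll put it back and fetch A.

Request:
arm_command:
  series:
    - [0,0,0.01,0,0,0,0.05]
    - [0,0,0.03,0,0,0,0.05]
    - [0,0,0.045,0,0,0,0.05]
    - [0,0,0.055,0,0,0,0.05]
    - [0,0,0.059,0,0,0,0.05]

```text
time_s: 5.4
eef_pos: [0.448, -0.2763, 0.1053]
eef_rot: [-0.002, 0.98, 0.199, -0.001]
wrist_force: [-16.3, 13.5, 49.1]
opening: 0.693
```

Request:
arm_command:
  series:
    - [0,0,0,0,0,0,0.05]
    - [0,0,0,0,0,0,0.05]
    - [0,0,0,0,0,0,0.065]
    - [0,0,0,0,0,0,0.075]
    - [0,0,0,0,0,0,0.0854]

```text
time_s: 5.9
eef_pos: [0.4487, -0.2771, 0.1049]
eef_rot: [0.0, 0.98, 0.199, 0.0]
wrist_force: [-0.0, -0.2, 0.7]
opening: 0.999
```

Request:
arm_command:
  series:
    - [0,0,0,0,0,0,0.0854]
    - [0,0,0,0,0,0,0.0854]
    - [0,0,-0.01,0,0,0,0.0854]
    - [0,0,-0.03,0,0,0,0.0854]
    - [0,0,-0.06,0,0,0,0.0854]

```text
time_s: 6.4
eef_pos: [0.4478, -0.2762, 0.1647]
eef_rot: [-0.001, 0.98, 0.199, -0.001]
wrist_force: [-0.3, 0.2, 0.3]
opening: 1.0
```

Request:
arm_command:
  series:
    - [0,0,-0.03,0,0,0,0.0854]
    - [0,0,-0.055,0,0,0,0.0854]
    - [0,0,-0.06,0,0,0,0.0854]
    - [0,0,-0.06,0,0,0,0.0854]
    - [0,0,-0.06,0,0,0,0.0854]

```text
time_s: 6.9
eef_pos: [0.4481, -0.2765, 0.2239]
eef_rot: [-0.001, 0.98, 0.199, -0.0]
wrist_force: [-0.6, 0.3, -0.5]
opening: 1.0
```

Request:
arm_command:
  series:
    - [0.016,-0.0135,0,0,0,0,0.0854]
    - [0.046,-0.0387,0,0,0,0,0.0854]
    - [0.08,-0.0673,0,0,0,0,0.0854]
    - [0.114,-0.0959,0,0,0,0,0.0854]
    - [0.148,-0.1245,0,0,0,0,0.0854]

```text
time_s: 7.4
eef_pos: [0.536, -0.1027, 0.223]
eef_rot: [-0.001, 0.98, 0.199, -0.001]
wrist_force: [1.0, -0.0, -0.2]
opening: 1.002
```

Request:
arm_command:
  series:
    - [0.034,-0.0286,0,0,0,0,0.0854]
    - [0.068,-0.0572,0,0,0,0,0.0854]
    - [0.1,-0.084,0,0,0,0,0.0854]
    - [0.118,-0.0993,0,0,0,0,0.0854]
    - [0.1226,-0.1031,0,0,0,0,0.0854]

```text
time_s: 7.9
eef_pos: [0.6087, 0.0409, 0.2227]
eef_rot: [-0.001, 0.98, 0.201, -0.001]
wrist_force: [0.2, 0.5, 0.8]
opening: 1.001
```

Request:
arm_command:
  series:
    - [0,0,0,0,0,0,0.0854]
    - [0,0,0,0,0,0,0.0854]
    - [0,0,0.01,0,0,0,0.0854]
    - [0,0,0.03,0,0,0,0.0854]
    - [0,0,0.05,0,0,0,0.0854]

```text
time_s: 8.4
eef_pos: [0.6088, 0.0368, 0.1741]
eef_rot: [0.0, 0.98, 0.198, 0.0]
wrist_force: [0.7, 0.1, 0.0]
opening: 1.0
```

Request:
arm_command:
  series:
    - [0,0,0.02,0,0,0,0.0854]
    - [0,0,0.04,0,0,0,0.0854]
    - [0,0,0.06,0,0,0,0.0854]
    - [0,0,0.069,0,0,0,0.0854]
    - [0,0,0.07,0,0,0,0.0854]

```text
time_s: 8.9
eef_pos: [0.6077, 0.0375, 0.1031]
eef_rot: [-0.001, 0.98, 0.198, -0.002]
wrist_force: [-1.2, 0.6, -0.9]
opening: 0.998
```

Request:
arm_command:
  series:
    - [0,0,0,0,0,0,0.0854]
    - [0,0,0,0,0,0,0.075]
    - [0,0,0,0,0,0,0.065]
    - [0,0,0,0,0,0,0.058]
    - [0,0,0,0,0,0,0.05]

```text
time_s: 9.4
eef_pos: [0.6098, 0.038, 0.1063]
eef_rot: [0.0, 0.98, 0.199, 0.001]
wrist_force: [-0.8, -1.8, 5.7]
opening: 0.691
```

Request:
arm_command:
  series:
    - [0,0,0,0,0,0,0.05]
    - [0,0,0,0,0,0,0.05]
    - [0,0,0,0,0,0,0.05]
    - [0,0,0,0,0,0,0.05]
    - [0,0,0,0,0,0,0.05]

```text
time_s: 9.9
eef_pos: [0.6098, 0.038, 0.1063]
eef_rot: [0.0, 0.98, 0.199, 0.001]
wrist_force: [-0.9, -1.4, 5.5]
opening: 0.692
```

Request:
arm_command:
  series:
    - [0,0,-0.004,0,0,0,0.05]
    - [0,0,-0.02,0,0,0,0.05]
    - [0,0,-0.04,0,0,0,0.05]
    - [0,0,-0.06,0,0,0,0.05]
    - [0,0,-0.07,0,0,0,0.05]

```text
time_s: 10.4
eef_pos: [0.6095, 0.0383, 0.1771]
eef_rot: [0.0, 0.98, 0.199, 0.001]
wrist_force: [0.4, 0.1, -6.6]
opening: 0.692
```

Request:
arm_command:
  series:
    - [0,0,0,0,0,0,0.05]
    - [0,0,0,0,0,0,0.05]
    - [0,0,0,0,0,0,0.05]
    - [0,0,0,0,0,0,0.05]
    - [0,0,0,0,0,0,0.05]

```text
time_s: 10.9
eef_pos: [0.6085, 0.0382, 0.174]
eef_rot: [-0.0, 0.98, 0.199, -0.001]
wrist_force: [0.0, -0.0, -6.3]
opening: 0.689
```

Request:
arm_command:
  series:
    - [-0.002,-0.012,0,0,0,0,0.05]
    - [-0.005,-0.034,0,0,0,0,0.05]
    - [-0.009,-0.06,0,0,0,0,0.05]
    - [-0.013,-0.087,0,0,0,0,0.05]
    - [-0.017,-0.114,0,0,0,0,0.05]

```text
time_s: 11.4
eef_pos: [0.5476, 0.138, 0.1747]
eef_rot: [-0.0, 0.98, 0.199, -0.0]
wrist_force: [0.1, -0.7, -7.0]
opening: 0.69
```

Request:
arm_command:
  series:
    - [-0.004,-0.027,0,0,0,0,0.05]
    - [-0.0085,-0.057,0,0,0,0,0.05]
    - [-0.0125,-0.084,0,0,0,0,0.05]
    - [-0.0155,-0.105,0,0,0,0,0.05]
    - [-0.017,-0.114,0,0,0,0,0.05]

```text
time_s: 11.9
eef_pos: [0.4868, 0.2369, 0.1747]
eef_rot: [-0.0, 0.98, 0.2, -0.0]
wrist_force: [-0.3, -0.2, -7.3]
opening: 0.689
```

Request:
arm_command:
  series:
    - [0,0,0,0,0,0,0.05]
    - [0,0,0,0,0,0,0.05]
    - [0,0,0,0,0,0,0.05]
    - [0,0,0,0,0,0,0.05]
    - [0,0,0,0,0,0,0.05]

```text
time_s: 12.4
eef_pos: [0.4892, 0.2342, 0.1749]
eef_rot: [0.0, 0.98, 0.198, 0.0]
wrist_force: [-0.5, 0.5, -6.9]
opening: 0.687
```

Run:
```python
from h import *
p,w=cloud("side"); q,_=cloud("top"); o=ctrl.get_obs(); print(o['eef_pos'],o['wrist_force'])
save("pics/mid.png",np.hstack([cv2.resize(p[100:340,130:450],(400,300)),cv2.resize(q[100:340,80:400],(400,300))]))
```

```text
[0.48896346 0.23444311 0.17486419] [-0.48065929  0.93249021 -6.25600273]
```

View pics/mid.png

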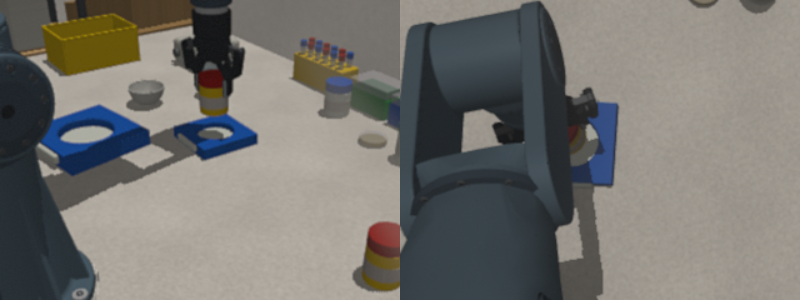

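The left half shows the jar at (212,90), upright and right above the small caddy's well at (215,132). Lowering gently.

Request:
arm_command:
  series:
    - [0,0,0.008,0,0,0,0.05]
    - [0,0,0.022,0,0,0,0.05]
    - [0,0,0.037,0,0,0,0.05]
    - [0,0,0.048,0,0,0,0.05]
    - [0,0,0.053,0,0,0,0.05]

```text
time_s: 13.0
eef_pos: [0.4874, 0.2346, 0.1195]
eef_rot: [0.0, 0.98, 0.199, -0.002]
wrist_force: [-0.9, -0.1, -6.7]
opening: 0.686
```

Request:
arm_command:
  series:
    - [0,0,0,0,0,0,0.05]
    - [0,0,0,0,0,0,0.05]
    - [0,0,0.001,0,0,0,0.05]
    - [0,0,0.002,0,0,0,0.05]
    - [0,0,0.003,0,0,0,0.05]

```text
time_s: 13.5
eef_pos: [0.489, 0.2349, 0.1193]
eef_rot: [-0.0, 0.98, 0.199, 0.0]
wrist_force: [-0.3, 0.4, -5.4]
opening: 0.686
```

Request:
arm_command:
  series:
    - [0,0,0.0005,0,0,0,0.05]
    - [0,0,0.001,0,0,0,0.05]
    - [0,0,0.0015,0,0,0,0.05]
    - [0,0,0.002,0,0,0,0.05]
    - [0,0,0.002,0,0,0,0.05]

```text
time_s: 14.0
eef_pos: [0.4886, 0.2349, 0.1168]
eef_rot: [-0.0, 0.98, 0.199, -0.0]
wrist_force: [-0.8, 0.0, -6.3]
opening: 0.691
```

Request:
arm_command:
  series:
    - [0,0,0.0005,0,0,0,0.05]
    - [0,0,0.001,0,0,0,0.05]
    - [0,0,0.0015,0,0,0,0.05]
    - [0,0,0.0015,0,0,0,0.05]
    - [0,0,0.0015,0,0,0,0.05]

```text
time_s: 14.5
eef_pos: [0.4888, 0.2349, 0.1164]
eef_rot: [0.0, 0.98, 0.199, 0.0]
wrist_force: [-4.3, -0.4, 5.0]
opening: 0.688
```

Contact, with the weight off the gripper. Releasing and retreating.

Request:
arm_command:
  series:
    - [0,0,0,0,0,0,0.058]
    - [0,0,0,0,0,0,0.065]
    - [0,0,0,0,0,0,0.075]
    - [0,0,0,0,0,0,0.0854]
    - [0,0,0,0,0,0,0.0854]

```text
time_s: 15.0
eef_pos: [0.489, 0.2349, 0.1156]
eef_rot: [-0.0, 0.98, 0.199, 0.0]
wrist_force: [0.3, -0.2, -0.6]
opening: 1.003
```

Request:
arm_command:
  series:
    - [0,0,0,0,0,0,0.0854]
    - [0,0,-0.01,0,0,0,0.0854]
    - [0,0,-0.03,0,0,0,0.0854]
    - [0,0,-0.06,0,0,0,0.0854]
    - [0,0,-0.1,0,0,0,0.0854]

```text
time_s: 15.5
eef_pos: [0.4876, 0.2346, 0.2155]
eef_rot: [0.0, 0.98, 0.199, -0.002]
wrist_force: [0.1, 0.8, -0.1]
opening: 1.001
```

Request:
arm_command:
  series:
    - [0.012,0.022,-0.015,0,0,0,0.0854]
    - [0.036,0.052,-0.025,0,0,0,0.0854]
    - [0.058,0.085,-0.025,0,0,0,0.0854]
    - [0.078,0.118,-0.025,0,0,0,0.0854]
    - [0.09,0.14,-0.025,0,0,0,0.0854]

```text
time_s: 16.0
eef_pos: [0.6282, 0.1394, 0.2415]
eef_rot: [0.0, 0.98, 0.199, 0.001]
wrist_force: [-0.4, 0.1, 0.2]
opening: 0.998
```

```bash
cat > see.py <<'E'
from h import *
import sys
p,w=cloud("top");p0=p;p=p.astype(int)
red=(p[...,0]>1.8*p[...,1])&(p[...,0]>90)
for n,(x,y) in dict(caddy=(.489,.235),B=(.4487,-.2765)).items():
    m=red&(np.hypot(w[...,0]-x,w[...,1]-y)<.06)&(w[...,2]>.05); P=w[m]
    if len(P): print(n,len(P),np.median(P,0).round(4),P.mean(0).round(4),"minmax",P.min(0).round(4),P.max(0).round(4))
o=ctrl.get_obs(); print(o['time_s'],o['eef_pos'],o['wrist_force']); 
s,_=cloud("side"); save(sys.argv[1],np.hstack([cv2.resize(s[100:400,130:530],(400,300)),cv2.resize(p0,(400,300))]))
E
python3 see.py pics/c1.png
```

```text
B 753 [ 0.4479 -0.2748  0.0793] [ 0.4477 -0.2749  0.0793] minmax [ 0.4184 -0.3028  0.0744] [ 0.4772 -0.2457  0.084 ]
16.05 [0.63026993 0.13695131 0.24148032] [ 0.01758119 -2.18297877  0.25811307]
```

View pics/c1.png

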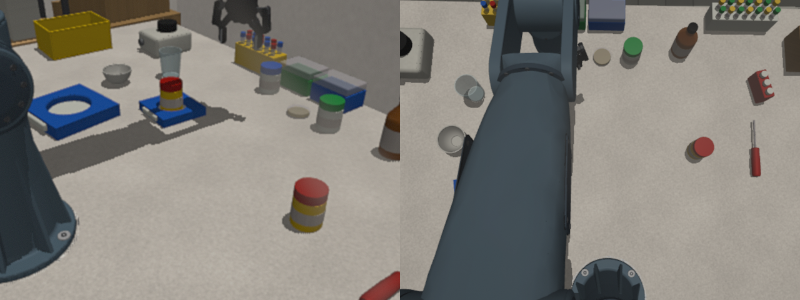

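Left half: the heavy jar stands upright in the well at (171,93). Right half: jar B is free at (702,147), and it measures as shifted about 1.8 mm. I'll go to B and recheck the caddy jar from above there.

Request:
arm_command:
  series:
    - [-0.0098,0.0094,0,0,0,0,0.0854]
    - [-0.0327,0.0313,0,0,0,0,0.0854]
    - [-0.0621,0.0595,0,0,0,0,0.0854]
    - [-0.0948,0.0909,0,0,0,0,0.0854]
    - [-0.1275,0.1222,0,0,0,0,0.0854]

```text
time_s: 16.6
eef_pos: [0.5543, -0.0215, 0.2406]
eef_rot: [-0.0, 0.98, 0.2, -0.0]
wrist_force: [1.0, -0.8, 0.1]
opening: 0.997
```

Request:
arm_command:
  series:
    - [-0.0327,0.0313,0,0,0,0,0.0854]
    - [-0.0654,0.0627,0,0,0,0,0.0854]
    - [-0.098,0.094,0,0,0,0,0.0854]
    - [-0.1307,0.1254,0,0,0,0,0.0854]
    - [-0.1569,0.1504,0,0,0,0,0.0854]

```text
time_s: 17.1
eef_pos: [0.4686, -0.2216, 0.2408]
eef_rot: [0.0, 0.98, 0.199, -0.0]
wrist_force: [0.1, 0.2, 0.4]
opening: 0.998
```

Request:
arm_command:
  series:
    - [-0.0229,0.0219,0,0,0,0,0.0854]
    - [-0.0376,0.036,0,0,0,0,0.0854]
    - [-0.0424,0.0408,0,0,0,0,0.0854]
    - [-0.0424,0.0408,0,0,0,0,0.0854]
    - [-0.0424,0.0408,0,0,0,0,0.0854]

```text
time_s: 17.6
eef_pos: [0.4476, -0.2737, 0.2404]
eef_rot: [-0.0, 0.98, 0.199, 0.0]
wrist_force: [0.1, -0.2, -0.4]
opening: 0.996
```

Request:
arm_command:
  series:
    - [0,0,0.01,0,0,0,0.0854]
    - [0,0,0.03,0,0,0,0.0854]
    - [0,0,0.05,0,0,0,0.0854]
    - [0,0,0.06,0,0,0,0.0854]
    - [0,0,0.06,0,0,0,0.0854]

```text
time_s: 18.1
eef_pos: [0.4469, -0.2734, 0.1783]
eef_rot: [-0.002, 0.98, 0.2, -0.001]
wrist_force: [-0.1, 0.2, -0.5]
opening: 1.0
```

```bash
python3 see.py pics/c2.png; python3 -c "
from h import *
print(ctrl.get_obs()['eef_pos'])"
```

```text
caddy 776 [0.4882 0.2355 0.0896] [0.4881 0.2354 0.0895] minmax [0.4601 0.2064 0.0779] [0.5177 0.2639 0.095 ]
B 47 [ 0.4652 -0.2569  0.0792] [ 0.4656 -0.2572  0.0791] minmax [ 0.4555 -0.2678  0.0762] [ 0.475  -0.2487  0.0825]
18.15 [ 0.44747984 -0.27411221  0.17960749] [-0.01856669 -0.12057823  0.54879578]
[ 0.44787791 -0.27470102  0.18052514]
```

The heavy jar in the well is at (0.488, 0.2355) with its cap top level at 0.0896, as expected for a jar seated in the well (0.090). Gripping the lighter jar now.

Request:
arm_command:
  series:
    - [0,0,0.01,0,0,0,0.0854]
    - [0,0,0.035,0,0,0,0.0854]
    - [0,0,0.06,0,0,0,0.0854]
    - [0,0,0.073,0,0,0,0.0854]
    - [0,0,0.075,0,0,0,0.0854]

```text
time_s: 18.7
eef_pos: [0.4468, -0.2743, 0.1038]
eef_rot: [-0.001, 0.98, 0.199, -0.001]
wrist_force: [-1.0, 0.2, 0.7]
opening: 0.998
```

Request:
arm_command:
  series:
    - [0,0,0,0,0,0,0.0854]
    - [0,0,0,0,0,0,0.0854]
    - [0,0,0,0,0,0,0.075]
    - [0,0,0,0,0,0,0.065]
    - [0,0,0,0,0,0,0.058]

```text
time_s: 19.2
eef_pos: [0.4481, -0.2755, 0.1067]
eef_rot: [0.001, 0.98, 0.199, 0.0]
wrist_force: [-1.1, 0.6, 6.6]
opening: 0.69
```

Request:
arm_command:
  series:
    - [0,0,0,0,0,0,0.05]
    - [0,0,0,0,0,0,0.05]
    - [0,0,0,0,0,0,0.05]
    - [0,0,0,0,0,0,0.05]
    - [0,0,0,0,0,0,0.05]

```text
time_s: 19.7
eef_pos: [0.4481, -0.2755, 0.1067]
eef_rot: [0.001, 0.98, 0.199, 0.0]
wrist_force: [-1.6, 1.9, 7.6]
opening: 0.697
```

Request:
arm_command:
  series:
    - [0,0,-0.004,0,0,0,0.05]
    - [0,0,-0.025,0,0,0,0.05]
    - [0,0,-0.055,0,0,0,0.05]
    - [0,0,-0.09,0,0,0,0.05]
    - [0,0,-0.12,0,0,0,0.05]

```text
time_s: 20.2
eef_pos: [0.4475, -0.2748, 0.2269]
eef_rot: [0.0, 0.98, 0.199, 0.0]
wrist_force: [0.6, -0.6, -1.6]
opening: 0.693
```

Request:
arm_command:
  series:
    - [0,0,-0.015,0,0,0,0.05]
    - [0,0,-0.02,0,0,0,0.05]
    - [0,0,-0.02,0,0,0,0.05]
    - [0,0,-0.02,0,0,0,0.05]
    - [0,0,-0.02,0,0,0,0.05]

```text
time_s: 20.7
eef_pos: [0.447, -0.2745, 0.2438]
eef_rot: [-0.001, 0.98, 0.199, -0.001]
wrist_force: [0.2, -0.4, -1.8]
opening: 0.695
```

Request:
arm_command:
  series:
    - [0.0047,-0.0091,0,0,0,0,0.05]
    - [0.0142,-0.0272,0,0,0,0,0.05]
    - [0.0284,-0.0544,0,0,0,0,0.05]
    - [0.045,-0.0862,0,0,0,0,0.05]
    - [0.0616,-0.1179,0,0,0,0,0.05]

```text
time_s: 21.2
eef_pos: [0.4578, -0.1406, 0.2447]
eef_rot: [-0.001, 0.98, 0.199, -0.0]
wrist_force: [0.3, -0.3, -2.0]
opening: 0.688
```

Request:
arm_command:
  series:
    - [0.0166,-0.0317,0,0,0,0,0.05]
    - [0.0332,-0.0635,0,0,0,0,0.05]
    - [0.0497,-0.0952,0,0,0,0,0.05]
    - [0.0663,-0.127,0,0,0,0,0.05]
    - [0.0829,-0.1587,0,0,0,0,0.05]

```text
time_s: 21.7
eef_pos: [0.472, 0.0382, 0.2449]
eef_rot: [-0.0, 0.98, 0.199, -0.0]
wrist_force: [0.3, -0.1, -0.8]
opening: 0.694
```

Request:
arm_command:
  series:
    - [0.0166,-0.0317,0,0,0,0,0.05]
    - [0.0332,-0.0635,0,0,0,0,0.05]
    - [0.0497,-0.0952,0,0,0,0,0.05]
    - [0.0639,-0.1224,0,0,0,0,0.05]
    - [0.0758,-0.1451,0,0,0,0,0.05]

```text
time_s: 22.2
eef_pos: [0.4849, 0.2015, 0.2447]
eef_rot: [-0.0, 0.98, 0.2, -0.001]
wrist_force: [0.6, 0.5, -1.4]
opening: 0.69
```

Request:
arm_command:
  series:
    - [0.0083,-0.0159,0,0,0,0,0.05]
    - [0.013,-0.0249,0,0,0,0,0.05]
    - [0.0154,-0.0295,0,0,0,0,0.05]
    - [0.0165,-0.0318,0,0,0,0,0.05]
    - [0.0165,-0.0318,0,0,0,0,0.05]

```text
time_s: 22.7
eef_pos: [0.4886, 0.2346, 0.2453]
eef_rot: [0.0, 0.98, 0.199, -0.0]
wrist_force: [-0.9, -0.5, -1.6]
opening: 0.694
```

Request:
arm_command:
  series:
    - [0,0,0.003,0,0,0,0.05]
    - [0,0,0.01,0,0,0,0.05]
    - [0,0,0.02,0,0,0,0.05]
    - [0,0,0.028,0,0,0,0.05]
    - [0,0,0.03,0,0,0,0.05]

```text
time_s: 23.2
eef_pos: [0.4878, 0.2346, 0.2135]
eef_rot: [0.0, 0.98, 0.199, -0.002]
wrist_force: [0.4, 0.1, -1.8]
opening: 0.693
```

Request:
arm_command:
  series:
    - [0,0,0,0,0,0,0.05]
    - [0,0,0,0,0,0,0.05]
    - [0,0,0,0,0,0,0.05]
    - [0,0,0,0,0,0,0.05]
    - [0,0,0,0,0,0,0.05]

```text
time_s: 23.7
eef_pos: [0.4888, 0.235, 0.2157]
eef_rot: [-0.0, 0.98, 0.199, 0.0]
wrist_force: [0.2, -0.1, -1.7]
opening: 0.691
```

Run:
```python
from h import *
p,w=cloud("side"); o=ctrl.get_obs(); print(o['time_s'],o['eef_pos'],o['wrist_force'])
np.savez("s3.npz",p=p,w=w)
save("pics/s3.png",cv2.resize(p[110:250,230:390],(640,560),interpolation=cv2.INTER_NEAREST))
```

```text
23.75 [0.48877939 0.23499951 0.21563161] [-0.2676436  -0.13129437 -0.99238955]
```

View pics/s3.png

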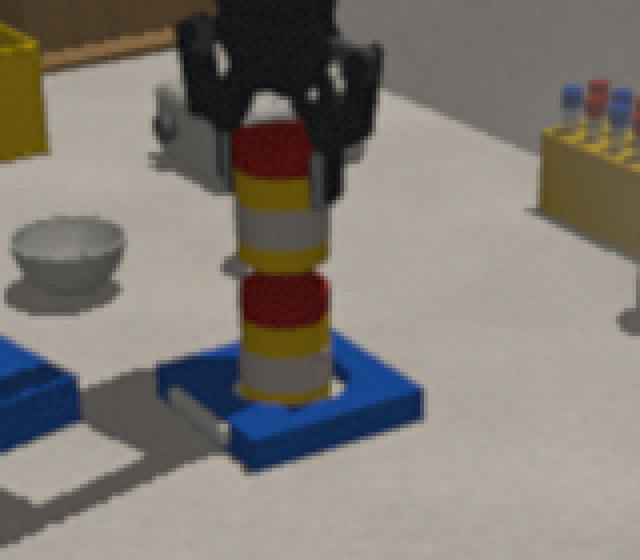

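The crop shows the light jar's body (x 238–328) lined up with the lower jar's cap (241–328), about 10–15 px above it. They are aligned, so I'll lower slowly.

Request:
arm_command:
  series:
    - [0,0,0.003,0,0,0,0.05]
    - [0,0,0.007,0,0,0,0.05]
    - [0,0,0.011,0,0,0,0.05]
    - [0,0,0.014,0,0,0,0.05]
    - [0,0,0.0155,0,0,0,0.05]

```text
time_s: 24.25
eef_pos: [0.4884, 0.2349, 0.1992]
eef_rot: [0.0, 0.98, 0.199, -0.0]
wrist_force: [0.6, 0.0, -2.0]
opening: 0.694
```

Request:
arm_command:
  series:
    - [0,0,0,0,0,0,0.05]
    - [0,0,0,0,0,0,0.05]
    - [0,0,0.0005,0,0,0,0.05]
    - [0,0,0.001,0,0,0,0.05]
    - [0,0,0.0015,0,0,0,0.05]

```text
time_s: 24.75
eef_pos: [0.4887, 0.235, 0.1985]
eef_rot: [-0.0, 0.98, 0.199, 0.0]
wrist_force: [-0.2, 0.1, -1.0]
opening: 0.694
```

Request:
arm_command:
  series:
    - [0,0,0.0003,0,0,0,0.05]
    - [0,0,0.0006,0,0,0,0.05]
    - [0,0,0.001,0,0,0,0.05]
    - [0,0,0.001,0,0,0,0.05]
    - [0,0,0.001,0,0,0,0.05]

```text
time_s: 25.25
eef_pos: [0.4887, 0.2349, 0.1974]
eef_rot: [-0.0, 0.98, 0.199, -0.0]
wrist_force: [0.5, 0.1, -1.4]
opening: 0.695
```

Request:
arm_command:
  series:
    - [0,0,0.0003,0,0,0,0.05]
    - [0,0,0.0006,0,0,0,0.05]
    - [0,0,0.001,0,0,0,0.05]
    - [0,0,0.001,0,0,0,0.05]
    - [0,0,0.001,0,0,0,0.05]

```text
time_s: 25.75
eef_pos: [0.4888, 0.235, 0.1968]
eef_rot: [0.0, 0.98, 0.199, 0.0]
wrist_force: [-2.6, -0.1, 3.8]
opening: 0.692
```

Contact. Releasing.

Request:
arm_command:
  series:
    - [0,0,0,0,0,0,0.058]
    - [0,0,0,0,0,0,0.065]
    - [0,0,0,0,0,0,0.075]
    - [0,0,0,0,0,0,0.0854]
    - [0,0,0,0,0,0,0.0854]

```text
time_s: 26.25
eef_pos: [0.4887, 0.2349, 0.1962]
eef_rot: [-0.0, 0.98, 0.199, -0.0]
wrist_force: [-0.1, 0.2, -0.1]
opening: 1.003
```

Request:
arm_command:
  series:
    - [0,0,0,0,0,0,0.0854]
    - [0,0,-0.01,0,0,0,0.0854]
    - [0,0,-0.03,0,0,0,0.0854]
    - [0,0,-0.06,0,0,0,0.0854]
    - [0,0,-0.1,0,0,0,0.0854]

```text
time_s: 26.75
eef_pos: [0.4878, 0.2347, 0.2965]
eef_rot: [0.0, 0.98, 0.199, -0.002]
wrist_force: [0.3, 0.2, -0.9]
opening: 0.994
```

Request:
arm_command:
  series:
    - [0.01,0.02,-0.015,0,0,0,0.0854]
    - [0.025,0.055,-0.02,0,0,0,0.0854]
    - [0.04,0.095,-0.02,0,0,0,0.0854]
    - [0.05,0.135,-0.02,0,0,0,0.0854]
    - [0.06,0.175,-0.02,0,0,0,0.0854]

```text
time_s: 27.25
eef_pos: [0.6131, 0.096, 0.3175]
eef_rot: [0.0, 0.98, 0.199, 0.001]
wrist_force: [0.1, 0.3, 0.4]
opening: 1.003
```

Request:
arm_command:
  series:
    - [-0.005,0.04,0,0,0,0,0.0854]
    - [-0.015,0.08,0,0,0,0,0.0854]
    - [-0.025,0.12,0,0,0,0,0.0854]
    - [-0.035,0.15,0,0,0,0,0.0854]
    - [-0.035,0.16,0,0,0,0,0.0854]

```text
time_s: 27.75
eef_pos: [0.6424, -0.0673, 0.3171]
eef_rot: [0.001, 0.98, 0.197, 0.0]
wrist_force: [0.1, 1.3, 0.3]
opening: 1.004
```

Request:
arm_command:
  series:
    - [0,0,0,0,0,0,0.0854]
    - [0,0,0,0,0,0,0.0854]
    - [0,0,0,0,0,0,0.0854]
    - [0,0,0,0,0,0,0.0854]
    - [0,0,0,0,0,0,0.0854]

```text
time_s: 28.25
eef_pos: [0.6424, -0.0626, 0.3165]
eef_rot: [-0.0, 0.98, 0.2, 0.0]
wrist_force: [0.1, 0.2, 1.2]
opening: 1.002
```

```bash
python3 see.py pics/f.png
```

```text
caddy 929 [0.4885 0.2354 0.1694] [0.4884 0.2353 0.1694] minmax [0.4595 0.207  0.1581] [0.5174 0.2635 0.1736]
28.3 [ 0.64236049 -0.06283123  0.31649074] [ 0.02419314 -0.96317617 -0.36980578]
```

View pics/f.png

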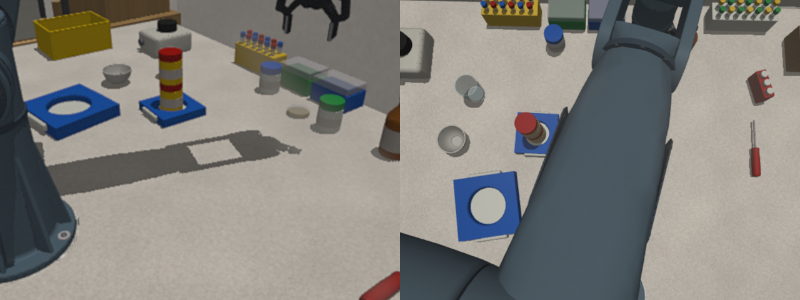

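The picture shows both jars stacked upright in the small caddy at (171,80). The upper cap is at (0.4885, 0.2354, 0.1694) and the lower one was at (0.4882, 0.2355), and the arm is well clear. Handing in.

```bash
python3 -c "
from h import *
print(ctrl.hand_in())"
```

```text
the job is handed in; nothing more can be done
None
```

The job is done and handed in: the heavier jar stands in the small caddy's well, and the lighter jar stands squarely on top of it. It took about 28 s of the 72 s allowed.

- **Weighing:** I lifted both jars. The one that started at (0.449, -0.277) weighs about 0.19 kg. The one that started at (0.609, 0.038) weighs about 0.65 kg, so it went into the well first.
- **Last checks:** the top cap is at 0.169 m (0.170 expected). The two jar centres agree to within 1 mm in the top camera. Both jars are upright in the side view, and the gripper is open and well clear.
- **Rough spot:** setting the light jar back on the bench after weighing gave a brief wrist force of about 50 N. That is under the 120 N limit, and I saw no harm beyond a shift of about 2 mm, which I measured before gripping it again. The other set-downs read 5 N or less.

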